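Nest the loose shelf things in the clamp-lid canister

TASK

Put the loose things away in the steel canister on the shelf so that nothing can roll or tip off the board: throw its lever clamp open, lift the lid off and lay it flat, knob up, in the middle of the stack of large cork blocks. Then lay the small cork block flat in the middle of the canister as a cushion, stand the glass tumbler upright and centred on that block, and last seat the yellow ball in the tumbler's mouth. Keep the glass upright all the while and leave the potted plant and the oil bottle where they are.

Things in the scene. Friction and masses are not known exactly. Their poses are not given: they have to be found in the camera images.
- canister: Low round steel canister fixed to the bamboo board (top 70 mm above the work surface). Outer diameter 104 mm, 68 mm high, wall 3 mm (inside 98 mm), floor 3 mm thick. Origin: centre of its underside; z up; +x points outward through its lever clamp. The open clamp stays beyond 52 mm from the axis and below 87 mm above the origin, its handle reaching 145 mm out.
- clamp (a joint): Turn of the clamp handle, rad: 0 shut (handle upright, nose over the lid's edge, lid locked), 1.42 open (handle level outward, nose clear). Over-centre toggle with spring: below 0.2 it springs shut, beyond 0.3 fully open, and stays. About 1 N outward at the tip moves it. Its level axis lies 66 mm out along the canister's +x, 38 mm above its origin; the handle's top swings outward.
- clamp_tip (a point): Free end of the clamp handle: a black grip 18 mm wide (sideways), 7 mm thick, 34 mm long below this point. Shut, it is 71 mm out along the canister's +x and 116 mm above the canister's origin, grip straight below. The space between grip and lid knob is free above the nose (80 mm above the origin): a fingertip can push the grip outward from there.
- lid: Loose round steel lid, 130 g. Origin: centre of its underside, z up. From there up: plug 91 mm diameter, 6 mm deep; flange 106 mm diameter from 6 to 9 mm; thin neck to 18 mm; black knob 24 mm diameter from 18 to 36 mm. At the start its plug sits in the canister (origin 62 mm above the canister's), under the clamp's nose.
- cork_stack: Two large flat cork blocks stacked, together about 114 x 120 mm and 44 mm high, fixed on the board. Origin: centre of the underside, on the board; the top is 44 mm above it. The lid is to lie here.
- cork_block: Loose small cork block, 56 mm (its x) x 44 mm (its y) x 40 mm high, 35 g, lying flat. Origin: centre of its underside.
- tumbler: Loose clear glass tumbler standing upright, mouth up, 85 mm high, outer diameter 48 mm at the foot and 57 mm at the rim, wall 3 mm (mouth 51 mm inside), 150 g. Origin: centre of its underside.
- ball: Loose yellow plastic massage ball covered in small round nubs, 64 mm diameter over the nubs, 90 g. Origin: its centre, about 30 mm above what it lies on. Seated in the tumbler's mouth its centre is about 19 mm above the rim (about 104 mm above the tumbler's origin).
- plant_pot: Bystander: small succulent in a terracotta pot, 68 mm diameter, about 75 mm high, standing loose at an end of the board. Origin: centre of its underside.
- oil_bottle: Bystander: amber glass oil bottle, 50 mm diameter, 115 mm high, standing loose at the other end of the board. Origin: centre of its underside.
Not all that is in view belongs to the job. Of the things that look like the tumbler, take the one that is farthest to the robot's left at the start.

How it is judged:
By the outcome, as a careful person would: the job done as asked, in the order asked, and still so for the second after the job is handed in, with the robot touching nothing.
It also fails if it takes over 112 s, if anything falls off the work surface, if the arm or the gripper's body presses on something with over 40 N, if the wrist force passes 120 N, or if a joint passes its speed limit or range.

ROBOT

A 7-joint arm with a two-finger parallel gripper is mounted at the origin on the work surface. World frame = base frame: x ahead of the robot, y to its left, z up, the work surface at z = 0. Lengths are in mm, angles in degrees, forces in N, time in s.
With the tool pointing down it reaches from about 400 to 875 mm from the base axis. Payload 4.4 kg.
Tool frame: the origin (TCP) lies on the centre line of the jaws, within the pads' length; the fingertips stand 8 mm ahead of it and the grasp point (between the pads) lies 11 mm behind it (manip.tips_ahead is the distance from the TCP to the fingertips, in mm); z points along the fingers, x is the direction in which the jaws open and shut, and the axes are right-handed (so a half turn about z gives the same grasp; the last joint's range is limited). The gripper opens to 85 mm and grips with 20 to 120 N. Pads are 22 mm wide; open, the fingers measure 114 mm over their backs; the gripper's body (76 mm by 85 mm) begins 54 mm behind the grasp point. The pads swing forward as they close: fully open they stand 13 mm farther back than shut.
Start: joints at [-71.379, 36.005, 2.206, 86.941, -1.547, 57.084, -1.146], TCP at [247.581, 601.017, 239.313] pointing down, gripper open.
Joint ranges: [-175.42, 175.42], [-21.48, 121.26], [-71.46, 75.88], [10.55, 141.38], [-63.04, 243.04], [13.31, 113.54], [-168.57, 168.57]. Speed limits (degrees/s): [147.25, 147.25, 180, 180, 180, 180, 180].

INTERFACE

Orientations are given as a 3x3 rotation matrix whose columns are the frame's x, y, z axes.
In Python, from station import manip, imaging gives the robot as it stands.
- The arm moves only by the tool play_rows, never from a script. Its argument "deltas" is a list that holds one entry, the list of rows, each a list of 6 numbers: the shift along the tool's x, y, z in mm, then the turn, a rotation vector about the tool's x, y, z in rad. In form: [[[x, y, z, wx, wy, wz], ...]]. A call has 1 to 12 rows; each row is the pose to reach, as a shift and turn from the pose commanded when the call began, along the tool's axes at that moment; what a row does not reach only later rows make up. A row lasts 1/10 s, in which the tool goes at most 50 mm and 8.59 degrees, less where a joint would pass 70% of its speed; a pose out of reach is approached as far as the arm can. A call with a gripper value outside its range is refused whole. "gripper" is the finger opening in mm, from 0 to 85.4, set as the call begins (left out, the last holds). The fingers move at their own pace and stop on an object; the grip force is fixed at half the most. Time passes only in rows, so rows that repeat a pose let the fingers close. It gives the time, the measured TCP pose, the force and the opening at its end, in the units of the state.
- manip.read_state(): the state, without advancing time (a new reading comes with each control period).
- imaging.camera(name): name is "scene" or "top" or "wrist"; returns a dict with "pixels" (420x560x3 uint8, red, green, blue), "fx", "fy", "cx", "cy" (pixels), "distortion" ([k1, k2, p1, p2, k3] as OpenCV has them; the pictures are not rectified), "pose" (4x4, takes a point from camera to world coordinates); the wrist camera has in their place "T_tool_cam" (4x4, takes a point from camera to tool coordinates, whose origin is the TCP and whose axes are the tool frame's). Camera axes: x right, y up, looking along -z (the intrinsics and any distortion apply to the point x, -y, -z); pixel columns grow to the right and rows downward; lengths in mm; the calibration is good to about 2 mm. A picture is of the moment at which its call begins: read the wrist's pose just before it. There is no depth.
- manip.hand_in(): hands the job in, once; it reports no verdict.
The state is a dict: "time_s": time; "joint_positions": joint angles; "qd": joint speeds; "tau": joint torques, N m; "ee_pos": TCP position; "eef_rot": TCP orientation; "ft_force": force on the tool from outside, world axes, zero at the start; "wrist_torque": the same for the moment, N m; "width": finger opening in mm.
Only numpy, scipy, OpenCV 4.12 (cv2) and the standard library are available. Lean on these libraries where they do the work, as an engineer would, in place of code of your own. Each camera call takes 0.05 s, during which the arm holds its last target. There are 200 camera calls.

## Working session

There is one attempt and no reset: what is moved stays moved. The work goes in short steps, Python scripts to look and compute and a tool call to move; the robot and the scene stay as the last step left them, time stands still between calls to the robot, and variables do not carry over. Pictures are saved under pics/ and viewed, on a budget of 14 in all, crops included, one or two more only if the job needs it, and the job is handed in when it is done.

Besides the shell and the picture viewer there is one more tool, called after "Request:" as a command line: name --argument value ..., lists and objects as JSON in quotes. play_rows: Moves the arm, as the interface text tells. Its arguments: {"type":"object","properties":{"deltas":{"type":"array"},"gripper":{"type":"number"}},"required":["deltas"]}

```bash
ls; mkdir -p pics
cat > h.py <<'E'
import numpy as np, cv2
from station import manip, imaging
def snap(n,f=None):
    s=manip.read_state() if n=="wrist" else None
    c=imaging.camera(n)
    if n=="wrist":
        T=np.eye(4);T[:3,:3]=np.array(s["eef_rot"]);T[:3,3]=s["ee_pos"];c["pose"]=T@np.array(c["T_tool_cam"])
    if f: cv2.imwrite("pics/"+f,cv2.cvtColor(c["pixels"],cv2.COLOR_RGB2BGR))
    return c
def K(c): return np.array([[c["fx"],0,c["cx"]],[0,c["fy"],c["cy"]],[0,0,1.]])
def ray(c,uv):
    p=cv2.undistortPoints(np.array([[uv]],float),K(c),np.array(c["distortion"],float))[0,0]
    P=np.array(c["pose"]);d=P[:3,:3]@np.array([p[0],-p[1],-1]);return P[:3,3],d/np.linalg.norm(d)
def onz(c,uv,z):
    o,d=ray(c,uv);return o+d*(z-o[2])/d[2]
def proj(c,X):
    P=np.linalg.inv(np.array(c["pose"]));q=P[:3,:3]@np.array(X,float)+P[:3,3]
    return cv2.projectPoints(np.array([[q[0],-q[1],-q[2]]]),np.zeros(3),np.zeros(3),K(c),np.array(c["distortion"],float))[0].ravel()
E
python3 - <<'E'
from h import *
s=manip.read_state();print(s)
for n in("scene","top","wrist"):
    c=snap(n,n+"0.png");print(n,np.round(c["pose"],2).tolist(),c["fx"],c["cx"],c["cy"],c["distortion"])
    if n=="wrist":print(np.round(c["T_tool_cam"],2).tolist())
E
```

```text
pics
{'time_s': 0.0, 'joint_positions': array([-71.3797641 ,  36.05935588,   2.20032869,  86.99830597,
        -1.54564727,  57.08392276,  -1.1456386 ]), 'qd': array([-0.09850538,  0.03044572,  0.01202078, -0.07202531, -0.04247903,
        0.01986899,  0.05893617]), 'tau': array([-4.24277723e-04, -5.63388956e+01,  1.22595035e+00, -1.93443453e+01,
        1.09368085e-02,  1.03181438e-02, -7.01233461e-06]), 'ee_pos': array([247.3117752 , 600.42730186, 238.3705277 ]), 'eef_rot': array([[ 3.80868548e-01,  9.24628913e-01, -7.22200094e-04],
       [ 9.24627131e-01, -3.80869232e-01, -1.81580640e-03],
       [-1.95401089e-03,  2.38177459e-05, -9.99998091e-01]]), 'ft_force': array([-0.20714487, -0.51475955, -0.89803253]), 'wrist_torque': array([-0.040248  , -0.01185709,  0.00490047]), 'width': 85.51739951538586}
scene [[0.64, -0.62, 0.46, 1048.71], [0.77, 0.51, -0.38, -536.2], [-0.0, 0.6, 0.8, 1122.05], [0.0, 0.0, 0.0, 1.0]] 453.8462184668843 277.3726515667446 206.85400724605265 [0.02653051 0.         0.         0.         0.        ]
top [[0.01, 0.99, -0.14, 276.01], [-1.0, 0.01, 0.01, -34.96], [0.02, 0.14, 0.99, 1478.27], [0.0, 0.0, 0.0, 1.0]] 525.4310017930115 287.0962033455633 205.66463928975216 [0.05337353 0.         0.         0.         0.        ]
wrist [[0.38, -0.89, -0.25, 182.86], [0.92, 0.37, 0.11, 626.4], [-0.0, -0.27, 0.96, 372.73], [0.0, 0.0, 0.0, 1.0]] 313.131734542098 281.16543447606045 207.8727258975728 [-0.04239647  0.          0.          0.          0.        ]
[[1.0, 0.0, 0.0, -0.86], [0.0, -0.96, -0.27, -69.49], [0.0, 0.27, -0.96, -134.25], [0.0, 0.0, 0.0, 1.0]]
```

View pics/scene0.png

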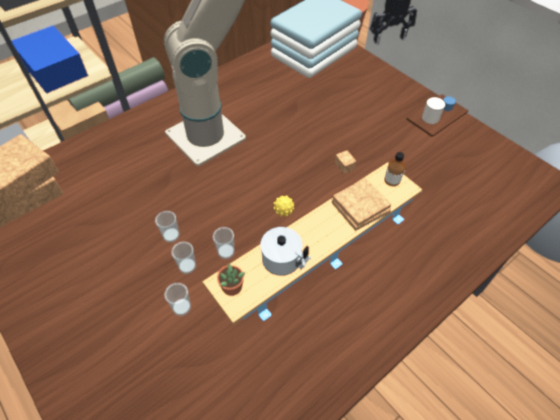

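View pics/top0.png

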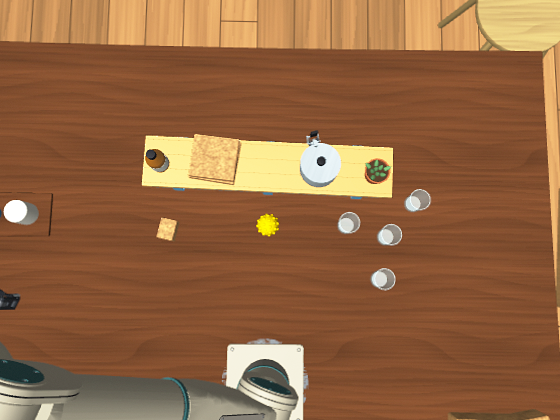

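The scene view shows the base at (203,130), the board running from (215,290) to (415,190), the canister at (281,250), the cork stack at (361,203), the small cork at (346,159) and the ball at (284,206).

In the top view, image-left is the robot's left. Candidates for the tumbler are the glasses at (349,223), (390,235), (384,279) and (418,200). The white mug at (20,212) is opaque, so it isn't one. The glass farthest left is (349,223), and I'll check it in a crop.

```bash
cat > m.py <<'E'
from h import *
t=snap("top");s=snap("scene")
a=cv2.cvtColor(t["pixels"],cv2.COLOR_RGB2BGR)
cr=np.hstack([cv2.resize(a[125:245,300:440],None,fx=4,fy=4,interpolation=cv2.INTER_CUBIC),cv2.resize(a[190:235,0:60],(240,180))if 0 else np.zeros((480,240,3),np.uint8)])
cr[:180,560:]=cv2.resize(a[190:235,0:60],(240,180));cr[200:440,560:]=cv2.resize(a[205:265,140:200],(240,240))
cv2.imwrite("pics/crop0.png",cr)
def blob(c,lo,hi,roi):
    h=cv2.cvtColor(c["pixels"],cv2.COLOR_RGB2HSV);m=cv2.inRange(h,lo,hi)
    k=np.zeros_like(m);x0,y0,x1,y1=roi;k[y0:y1,x0:x1]=m[y0:y1,x0:x1]
    n,l,st,ce=cv2.connectedComponentsWithStats(k);i=1+np.argmax(st[1:,4]);return ce[i],st[i],(l==i).astype(np.uint8)
def tri(uv1,uv2):
    o1,d1=ray(t,uv1);o2,d2=ray(s,uv2)
    A=np.stack([d1,-d2],1);k=np.linalg.lstsq(A,o2-o1,rcond=None)[0];p,q=o1+d1*k[0],o2+d2*k[1];return (p+q)/2,np.linalg.norm(p-q)
b1=blob(t,(24,150,120),(34,255,255),(245,200,295,250));b2=blob(s,(24,150,120),(34,255,255),(265,190,305,225))
print("ball",b1[1],b2[1],tri(b1[0],b2[0]))
k1=blob(t,(0,0,0),(180,255,60),(308,148,334,175));k2=blob(s,(0,0,0),(180,255,70),(272,230,292,247))
print("knob",k1[1],k2[1],tri(k1[0],k2[0]),onz(t,k1[0],168))
c1=blob(t,(8,60,120),(24,190,255),(150,210,185,245));print("cork",c1[0],c1[1],onz(t,c1[0],40),cv2.minAreaRect(cv2.findContours(c1[2],0,1)[0][0]))
for z,uv in[(44,(349,223)),]:print(onz(t,uv,z))
E
python3 m.py
```

```text
ball [256 214  23  22 366] [275 198  18  16 122] (array([426.04650758,  -1.61688858,  25.07161609]), np.float64(1.5843410553787374))
knob [317 157   8   9  49] [278 237   7   8  43] (array([ 578.16013222, -139.7327271 ,  157.54092078]), np.float64(1.4744106416082001)) [ 576.18927286 -138.30367709  168.        ]
cork [166.83931777 226.35816876] [ 150  210   35   35 1114] [416.35486103 272.49029194  40.        ] ((167.0, 227.0), (34.0, 34.0), 90.0)
[ 431.15216508 -225.91472877   44.        ]
```

View pics/crop0.png

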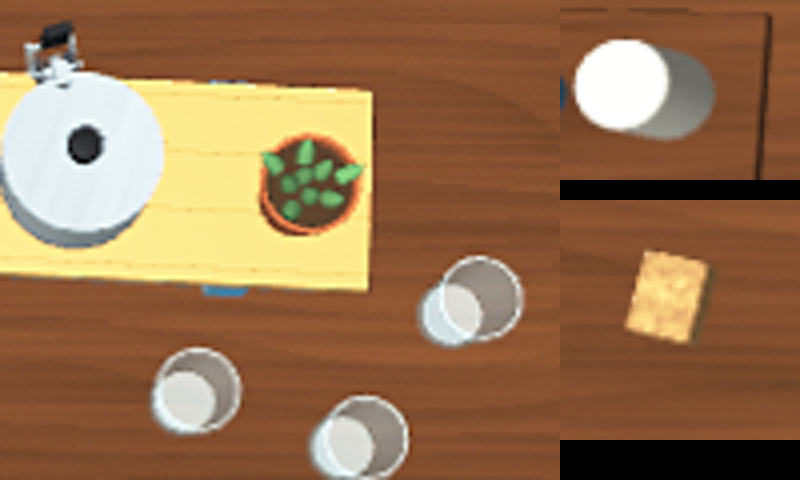

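The crop confirms it: the glass at top (349,223) is clear and the leftmost of the four, and the mug at (20,212) is opaque white. The clamp grip at top (314,134) points away from the robot. Next I'll measure the rest and compute the first move.

```bash
cat >> h.py <<'E'
from scipy.spatial.transform import Rotation as Ro
def go(p,yaw=0):
    """yaw: angle of tool y from world x (deg), tool pointing down"""
    s=manip.read_state();R=np.array(s["eef_rot"]);a=np.radians(yaw)
    y=np.array([np.cos(a),np.sin(a),0]);z=np.array([0,0,-1.]);T=np.stack([np.cross(y,z),y,z],1)
    d=R.T@(np.array(p)-s["ee_pos"]);w=Ro.from_matrix(R.T@T).as_rotvec()
    print("go",p,yaw,np.round(d,1).tolist(),np.round(w,3).tolist(),"dist",round(np.linalg.norm(d)))
E
python3 - <<'E'
from h import *
t=snap("top");print(manip.tips_ahead if not callable(manip.tips_ahead) else manip.tips_ahead())
L=onz(t,(320.75,163),141);g=onz(t,(314.25,134),175)
print("lid",L,"grip",g,np.degrees(np.arctan2(*(g-L)[[1,0]])),np.linalg.norm((g-L)[:2]))
h=cv2.cvtColor(t["pixels"],cv2.COLOR_RGB2HSV);
print(h[160,215],h[160,270],h[145,200])
print("stack",[onz(t,u,114).round() for u in[(196,136),(240,139),(236,184),(191,180)]])
print("cork",[onz(t,(140+x/4,205+(y-0)/4),40).round() for x,y in[(87,51),(149,63),(128,143),(66,127)]])
print("tum rim",onz(t,(349.5,222.8),85),"foot",onz(t,(346.75,225.5),4),"pot",onz(t,(377,171),145),"bottle",onz(t,(152,155),185))
go([565,-135,300],0)
E
```

```text
8.0
lid [ 576.62724828 -140.32660744  141.        ] grip [ 644.30554979 -120.86107961  175.        ] 16.04621138405261 70.42200842070997
[ 19 122 248] [ 26 108 253] [ 18 131 234]
stack [array([651., 190., 114.]), array([645.,  73., 114.]), array([523.,  81., 114.]), array([532., 199., 114.])]
cork [array([440., 287.,  40.]), array([432., 245.,  40.]), array([377., 257.,  40.]), array([388., 299.,  40.])]
tum rim [ 427.27051085 -221.79415534   85.        ] foot [ 428.30849244 -224.84472753    4.        ] pot [ 556.48718092 -285.71831973  145.        ] bottle [580.83692279 285.65560019 185.        ]
go [565, -135, 300] 0 [-559.4, 573.9, -60.7] [-0.0, 0.001, -0.391] dist 804
```

Request:
play_rows --deltas '[[[-40, 40, -40, 0, 0, -0.1], [-80, 80, -60.7, 0, 0, -0.2], [-120, 120, -60.7, 0, 0, -0.3], [-155, 155, -60.7, 0, 0, -0.391], [-190, 195, -60.7, 0, 0, -0.391], [-225, 230, -60.7, 0, 0, -0.391], [-260, 266, -60.7, 0, 0, -0.391], [-295, 301, -60.7, 0, 0, -0.391], [-330, 337, -60.7, 0, 0, -0.391], [-365, 372, -60.7, 0, 0, -0.391], [-400, 408, -60.7, 0, 0, -0.391], [-435, 444, -60.7, 0, 0, -0.391]]]' --gripper 0

```text
time_s: 1.5
ee_pos: [478.8, 60.4, 300.3]
eef_rot: [[-0.0, 1.0, 0.001], [1.0, 0.0, 0.0], [0.0, 0.001, -1.0]]
ft_force: [1.5, 1.2, -0.4]
width: 0.1
```

```bash
python3 -c "
from h import *
go([565,-135,300],0)"
```

```text
go [565, -135, 300] 0 [-195.5, 86.2, 0.3] [0.001, -0.0, 0.0] dist 214
```

Request:
play_rows --deltas '[[[-40, 17, 0, 0, 0, 0], [-80, 35, 0, 0, 0, 0], [-120, 53, 0, 0, 0, 0], [-160, 70, 0, 0, 0, 0], [-195.5, 86, 0, 0, 0, 0], [-195.5, 86, 0, 0, 0, 0], [-195.5, 86, 0, 0, 0, 0]]]'

```text
time_s: 2.2
ee_pos: [564.1, -133.8, 299.6]
eef_rot: [[0.002, 1.0, -0.001], [1.0, -0.002, 0.0], [0.0, -0.001, -1.0]]
ft_force: [-0.0, -0.3, -0.6]
width: -0.0
```

```bash
python3 -c "
from h import *
c=snap('wrist','w1.png');np.save('w1.npy',c,allow_pickle=True)
print(manip.read_state()['ee_pos'])
for z,p in((168,(576.5,-139.5)),(186,(644,-121)),(141,(576.6,-140.3))):print(proj(c,[*p,z]))"
```

```text
[ 563.99868941 -132.31470495  299.67475787]
[275.54825917 215.81425043]
[296.50045634 293.82235064]
[275.21334648 207.71707878]
```

View pics/w1.png

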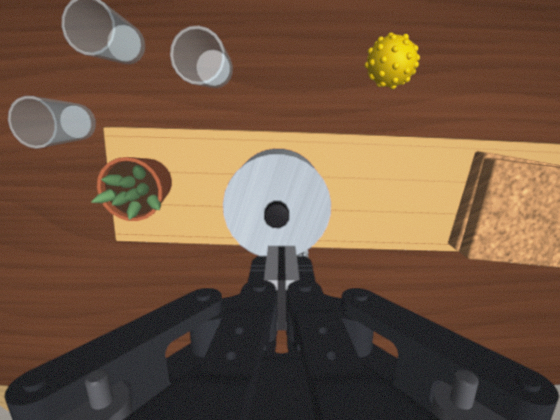

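The wrist view shows the knob at (276,214) and the lid circle at (277,205), within about 2 px of the predictions. The clamp is hidden behind the fingers. I'll go in between the knob and the grip.

```bash
python3 -c "
from h import *
c=np.load('w1.npy',allow_pickle=True).item()
h=cv2.cvtColor(c['pixels'],cv2.COLOR_RGB2HSV)
print('knob',onz(c,(276.5,214.5),168),'lid',onz(c,(277,205),141))
go([615.5,-128.5,230],16)"
```

```text
knob [ 575.28250135 -138.64582501  168.        ] lid [ 573.87067421 -138.54617782  141.        ]
go [615.5, -128.5, 230] 16 [3.7, 51.6, 69.6] [-0.001, -0.001, -0.279] dist 87
```

Request:
play_rows --deltas '[[[2, 25, 20, 0, 0, -0.14], [3, 50, 40, 0, 0, -0.279], [3, 50, 70, 0, 0, -0.279], [3, 50, 95, 0, 0, -0.279], [3, 50, 115, 0, 0, -0.279], [3, 50, 131, 0, 0, -0.279], [3, 50, 131, 0, 0, -0.279], [3, 50, 131, 0, 0, -0.279]]]'

```text
time_s: 3.05
ee_pos: [614.5, -128.6, 169.5]
eef_rot: [[-0.277, 0.961, 0.0], [0.961, 0.277, 0.001], [0.001, 0.0, -1.0]]
ft_force: [0.3, -0.0, -0.6]
width: 0.6
```

Request:
play_rows --deltas '[[[0, 8, 0, 0, 0, 0], [0, 16, 0, 0, 0, 0], [0, 24, 0, 0, 0, 0], [0, 32, 0, 0, 0, 0], [0, 40, 0, 0, 0, 0], [0, 48, 0, 0, 0, 0], [0, 56, 0, 0, 0, 0], [0, 62, 0, 0, 0, 0], [0, 62, 0, 0, 0, 0], [0, 62, 0, 0, 0, 0]]]'

```text
time_s: 4.05
ee_pos: [673.8, -113.0, 168.9]
eef_rot: [[-0.276, 0.961, -0.0], [0.961, 0.276, -0.0], [0.0, -0.0, -1.0]]
ft_force: [-0.6, 0.3, -0.9]
width: -0.1
```

Request:
play_rows --deltas '[[[0, 0, -30, 0, 0, 0], [0, 0, -65, 0, 0, 0], [0, -30, -90, 0, 0, 0], [0, -65, -90, 0, 0, 0], [0, -100, -90, 0, 0, 0], [0, -140, -90, 0, 0, 0], [0, -140, -90, 0, 0, 0], [0, -140, -90, 0, 0, 0]]]' --gripper 60

```text
time_s: 4.85
ee_pos: [538.8, -152.2, 259.7]
eef_rot: [[-0.274, 0.962, 0.001], [0.962, 0.274, -0.0], [-0.0, 0.001, -1.0]]
ft_force: [0.9, 0.5, 0.8]
width: 60.0
```

```bash
python3 -c "
from h import *
c=snap('wrist','w2.png');np.save('w2.npy',c,allow_pickle=True)"
```

```text
(no output)
```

View pics/w2.png

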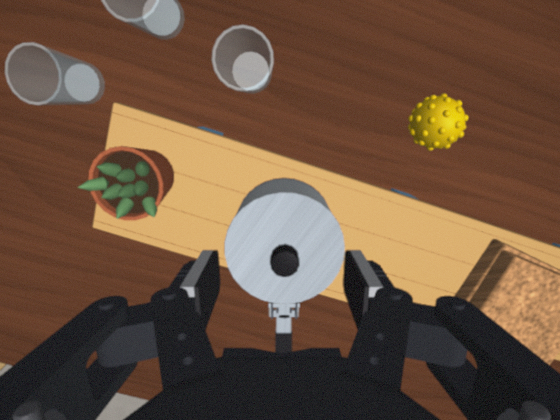

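The clamp is open: its handle lies level outward at (284,335). The knob is at (284,260) and the lid centre at (284,246).

```bash
python3 -c "
from h import *
c=np.load('w2.npy',allow_pickle=True).item()
k=onz(c,(284.5,259.5),168);print('knob',k,'lid',onz(c,(284.5,246),141))
go([k[0],k[1],154],16)"
```

```text
knob [ 572.94697363 -140.21176961  168.        ] lid [ 572.74233467 -140.01893926  141.        ]
go [np.float64(572.9469736348766), np.float64(-140.21176960880408), 154] 16 [1.9, 34.7, 105.6] [0.002, 0.0, -0.0] dist 111
```

Request:
play_rows --deltas '[[[2, 35.5, 20, 0, 0, 0], [2, 35.5, 45, 0, 0, 0], [2, 35.5, 70, 0, 0, 0], [2, 35.5, 90, 0, 0, 0], [2, 35.5, 105.5, 0, 0, 0], [2, 35.5, 105.5, 0, 0, 0], [2, 35.5, 105.5, 0, 0, 0]]]'

```text
time_s: 5.6
ee_pos: [573.9, -139.4, 153.4]
eef_rot: [[-0.276, 0.961, 0.0], [0.961, 0.276, 0.0], [0.0, 0.0, -1.0]]
ft_force: [-0.2, 0.1, 1.1]
width: 60.0
```

Request:
play_rows --deltas '[[[0, 0, 0, 0, 0, 0], [0, 0, 0, 0, 0, 0], [0, 0, 0, 0, 0, 0], [0, 0, 0, 0, 0, 0], [0, 0, 0, 0, 0, 0], [0, 0, 0, 0, 0, 0]]]' --gripper 10

```text
time_s: 6.2
ee_pos: [573.7, -140.0, 154.7]
eef_rot: [[-0.276, 0.961, 0.002], [0.961, 0.276, -0.0], [-0.001, 0.002, -1.0]]
ft_force: [-1.4, 0.4, 5.4]
width: 21.8
```

Request:
play_rows --deltas '[[[0, 0, -5, 0, 0, 0], [0, 0, -12, 0, 0, 0], [0, 0, -30, 0, 0, 0], [0, 0, -55, 0, 0, 0], [0, 0, -75, 0, 0, 0], [0, 0, -75, 0, 0, 0], [0, 0, -75, 0, 0, 0]]]'

```text
time_s: 6.9
ee_pos: [572.7, -139.8, 228.5]
eef_rot: [[-0.276, 0.961, 0.0], [0.961, 0.276, 0.0], [-0.0, 0.0, -1.0]]
ft_force: [-0.3, 0.5, -1.5]
width: 21.9
```

```bash
python3 -c "
from h import *
t=snap('top')
h=cv2.cvtColor(t['pixels'],cv2.COLOR_RGB2HSV)
m=np.zeros(h.shape[:2],np.uint8);r=h[128:195,180:250].astype(int)
m[128:195,180:250]=((r[...,0]<22)&(r[...,2]>60)&(r[...,1]>70))*255
m=cv2.morphologyEx(m,cv2.MORPH_OPEN,np.ones((5,5)))
for k in cv2.findContours(m,0,1)[0]:print(cv2.minAreaRect(k))
print([onz(t,u,114).round(1).tolist() for u in((215,160),)])
go([588,136,230],16)"
```

```text
((243.0, 192.0), (4.0, 12.0), 90.0)
((210.0, 191.0), (6.0, 50.0), 90.0)
((214.5, 156.0), (56.0, 69.0), 90.0)
[[586.8, 137.6, 114.0]]
go [588, 136, 230] 16 [260.7, 91.2, -2.2] [-0.001, -0.001, -0.0] dist 276
```

The lid is held (width 21.8, force down about 1.5 N). I'll take a look at the stack from beside it.

Request:
play_rows --deltas '[[[35, 15, -10, 0, 0, 0], [75, 30, -25, 0, 0, 0], [110, 45, -35, 0, 0, 0], [145, 58, -35, 0, 0, 0], [180, 72, -35, 0, 0, 0.1], [190, 72, -35, 0, 0, 0.2], [190, 72, -35, 0, 0, 0.279], [190, 72, -35, 0, 0, 0.279], [190, 72, -35, 0, 0, 0.279]]]'

```text
time_s: 7.85
ee_pos: [589.2, 62.2, 262.4]
eef_rot: [[-0.002, 1.0, -0.002], [1.0, 0.002, -0.001], [-0.001, -0.002, -1.0]]
ft_force: [-0.7, 0.5, -1.9]
width: 21.7
```

```bash
python3 -c "
from h import *
c=snap('wrist','w3.png');np.save('w3.npy',c,allow_pickle=True)
s=manip.read_state();print(s['ee_pos'],s['ft_force'],s['width'])"
```

```text
[589.40144776  61.96943176 262.67624798] [ 0.78601816 -0.64044453 -1.28016404] 21.704565878116274
```

View pics/w3.png

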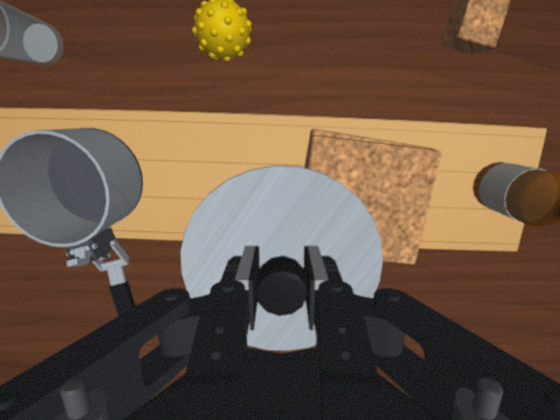

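The view shows the stack's top face with corners near (313,137), (439,153) and (417,264). The canister is open, with its rim centre at about (53,187).

```bash
python3 -c "
from h import *
c=np.load('w3.npy',allow_pickle=True).item()
P=[onz(c,u,114) for u in((313,137),(439,153),(417,264))]
for p in P:print(p.round(1))
print('centre',(P[0]+P[2])/2,'sizes',np.linalg.norm(P[0]-P[1]),np.linalg.norm(P[1]-P[2]))
print('can',onz(c,(53,187),138),'ball',onz(c,(222,29),30))
m=(P[0]+P[2])/2;go([m[0],m[1],200],0)"
```

```text
[533.8  89.5 114. ]
[547.2 204.  114. ]
[656.8 196.8 114. ]
centre [595.31698547 143.12396498 114.        ] sizes 115.34593306338968 109.85238584438392
can [ 573.60560788 -135.67285235  138.        ] ball [424.87258161  -1.76482999  30.        ]
go [np.float64(595.3169854728865), np.float64(143.1239649758085), 200] 0 [81.2, 6.1, 62.6] [-0.002, 0.001, 0.001] dist 103
```

```bash
python3 -c "
from h import *
t=snap('top');s=snap('scene')
for n,c,(x0,y0,x1,y1) in(('top0.png',t,(180,125,250,195)),('scene0.png',s,(325,170,400,235))):
    a=cv2.imread('pics/'+n);h=cv2.cvtColor(a,cv2.COLOR_BGR2HSV)
    m=np.zeros(a.shape[:2],np.uint8);r=h[y0:y1,x0:x1].astype(int)
    m[y0:y1,x0:x1]=((r[...,0]<22.5)&(r[...,2]>150)&(r[...,1]<175))*255
    m=cv2.morphologyEx(cv2.morphologyEx(m,cv2.MORPH_CLOSE,np.ones((5,5))),cv2.MORPH_OPEN,np.ones((7,7)))
    k=max(cv2.findContours(m,0,1)[0],key=cv2.contourArea);q=cv2.minAreaRect(k);ap=cv2.approxPolyDP(k,5,True)[:,0];print(n,q,ap.tolist());print([onz(c,u,114).round().tolist()[:2] for u in ap.astype(float)])
T=[cv2.resize(cv2.imread('pics/top0.png')[125:195,180:250],(400,400),interpolation=2),cv2.resize(cv2.imread('pics/scene0.png')[170:240,325:395],(400,400),interpolation=2)]
cv2.imwrite('pics/st.png',np.hstack(T))
"
```

```text
top0.png ((214.673583984375, 158.81964111328125), (47.83842468261719, 46.23799133300781), 8.365885734558105) [[194, 135], [189, 177], [234, 184], [240, 140]]
[[654.0, 195.0], [540.0, 204.0], [523.0, 86.0], [642.0, 73.0]]
scene0.png ((360.820068359375, 203.26002502441406), (48.60000228881836, 48.60000228881836), 53.13010025024414) [[368, 177], [331, 197], [354, 232], [391, 211]]
[[550.0, 213.0], [535.0, 79.0], [660.0, 44.0], [676.0, 172.0]]
```

View pics/st.png

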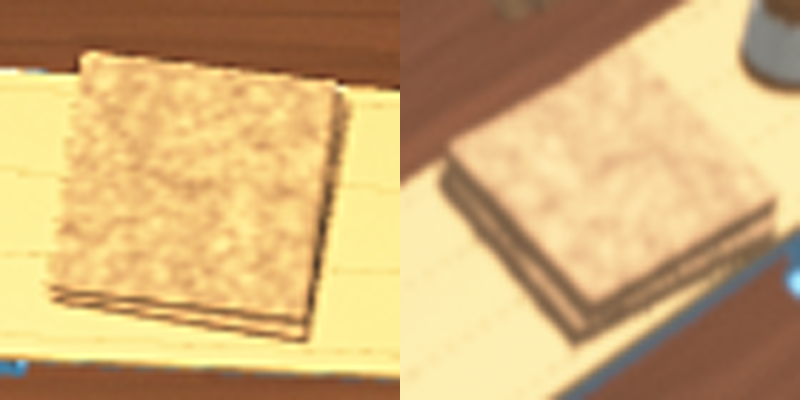

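```bash
python3 -c "
from h import *
t=snap('top');s=snap('scene');f=70/400
A=[onz(t,(180-.5+x*f,125-.5+y*f),114) for x,y in((82,52),(340,86),(305,320),(52,288))]
B=[onz(s,(325-.5+x*f,170-.5+y*f),114) for x,y in((50,150),(192,305),(375,200))]
print(np.round(A,1).tolist(),np.mean(A,0));print(np.round(B,1).tolist(),(B[0]+B[2])/2)
"
```

```text
[[657.5, 195.6, 114.0], [643.3, 75.5, 114.0], [532.3, 89.2, 114.0], [545.7, 205.6, 114.0]] [594.7074891  141.47758857 114.        ]
[[536.2, 87.0, 114.0], [646.3, 74.0, 114.0], [659.2, 186.9, 114.0]] [597.6968276  136.91454561 114.        ]
```

The three estimates of the stack centre agree, at about (595.5, 141). I'll place the lid there.

Request:
play_rows --deltas '[[[25, 3, 0, 0, 0, 0], [55, 6, 10, 0, 0, 0], [79, 6.5, 30, 0, 0, 0], [79, 6.5, 60, 0, 0, 0], [79, 6.5, 90, 0, 0, 0], [79, 6.5, 105, 0, 0, 0], [79, 6.5, 112, 0, 0, 0], [79, 6.5, 117, 0, 0, 0], [79, 6.5, 121, 0, 0, 0], [79, 6.5, 125, 0, 0, 0], [79, 6.5, 125, 0, 0, 0], [79, 6.5, 125, 0, 0, 0]]]'

```text
time_s: 9.3
ee_pos: [596.5, 141.6, 138.9]
eef_rot: [[-0.0, 1.0, 0.001], [1.0, 0.0, 0.0], [0.0, 0.001, -1.0]]
ft_force: [-0.4, 0.8, -1.1]
width: 21.9
```

Request:
play_rows --deltas '[[[0, 0, 1, 0, 0, 0], [0, 0, 2, 0, 0, 0], [0, 0, 2.5, 0, 0, 0], [0, 0, 2.5, 0, 0, 0]]]'

```text
time_s: 9.7
ee_pos: [596.5, 141.7, 136.7]
eef_rot: [[-0.0, 1.0, 0.001], [1.0, 0.0, 0.0], [0.0, 0.001, -1.0]]
ft_force: [-2.2, 0.5, 5.3]
width: 21.8
```

Request:
play_rows --deltas '[[[0, 0, 0, 0, 0, 0], [0, 0, 0, 0, 0, 0], [0, 0, 0, 0, 0, 0], [0, 0, 0, 0, 0, 0], [0, 0, -20, 0, 0, 0], [0, 0, -60, 0, 0, 0], [0, 0, -100, 0, 0, 0], [0, 0, -100, 0, 0, 0]]]' --gripper 50

```text
time_s: 10.5
ee_pos: [599.9, 142.3, 241.7]
eef_rot: [[0.0, 1.0, 0.011], [1.0, -0.0, 0.003], [0.003, 0.011, -1.0]]
ft_force: [-0.4, 0.8, -0.5]
width: 50.1
```

```bash
python3 -c "
from h import *
go([400,272,200],-12);go([400,272,200],12)"
```

```text
go [400, 272, 200] -12 [129.6, -200.4, 39.9] [0.01, -0.004, 0.209] dist 242
go [400, 272, 200] 12 [129.6, -200.4, 39.9] [0.011, -0.002, -0.21] dist 242
```

Request:
play_rows --deltas '[[[20, -40, 0, 0, 0, 0.05], [45, -80, 0, 0, 0, 0.1], [75, -120, 0, 0, 0, 0.15], [105, -160, 15, 0, 0, 0.209], [129.6, -200, 40, 0.01, -0.004, 0.209], [129.6, -200, 40, 0.01, -0.004, 0.209], [129.6, -200, 40, 0.01, -0.004, 0.209], [129.6, -200, 40, 0.01, -0.004, 0.209]]]' --gripper 70

```text
time_s: 11.3
ee_pos: [397.6, 270.6, 196.2]
eef_rot: [[0.208, 0.978, -0.009], [0.978, -0.209, -0.003], [-0.005, -0.008, -1.0]]
ft_force: [0.6, -0.9, 0.5]
width: 70.1
```

```bash
python3 -c "
from h import *
c=snap('wrist','w4.png');np.save('w4.npy',c,allow_pickle=True)
s=manip.read_state();print(s['ee_pos'])
h=cv2.cvtColor(c['pixels'],cv2.COLOR_RGB2HSV).astype(int)
print('pred',proj(c,[409,272,40]))"
```

```text
[398.02528522 270.37363298 196.38600564]
pred [286.7723411  207.74468347]
```

View pics/w4.png

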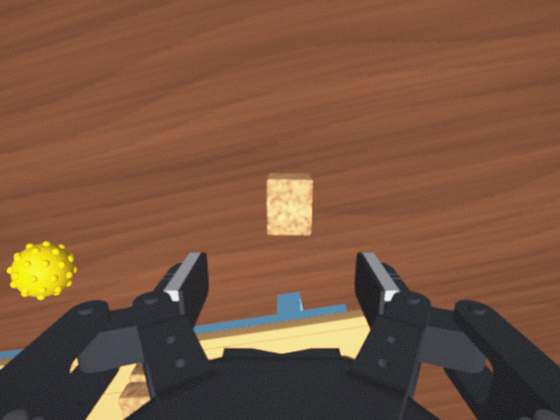

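The block's top face is centred at (290,207) and lines up with the jaws.

```bash
python3 -c "
from h import *
c=np.load('w4.npy',allow_pickle=True).item()
P=[onz(c,u,40) for u in((267,179),(312.5,179),(312.5,235.5),(267,235))]
k=np.mean(P,0);print(np.round(P,1).tolist(),k)
go([k[0],k[1],22],-12)"
```

```text
[[377.7, 259.6, 40.0], [386.6, 301.4, 40.0], [442.1, 291.0, 40.0], [432.2, 247.2, 40.0]] [409.66601929 274.79305555  40.        ]
go [np.float64(409.6660192866743), np.float64(274.79305555036836), 22] -12 [7.5, 11.8, 174.3] [-0.008, 0.004, -0.002] dist 175
```

Request:
play_rows --deltas '[[[6, 11, 40, -0.008, 0.004, 0], [6.5, 12, 80, -0.008, 0.004, 0], [6.5, 12, 115, -0.008, 0.004, 0], [6.5, 12, 145, -0.008, 0.004, 0], [6.5, 12, 162, -0.008, 0.004, 0], [6.5, 12, 174, -0.008, 0.004, 0], [6.5, 12, 174, -0.008, 0.004, 0], [6.5, 12, 174, -0.008, 0.004, 0]]]'

```text
time_s: 12.15
ee_pos: [408.6, 274.3, 22.4]
eef_rot: [[0.208, 0.978, -0.001], [0.978, -0.208, -0.0], [-0.0, -0.0, -1.0]]
ft_force: [0.9, -0.1, -0.6]
width: 70.1
```

Request:
play_rows --deltas '[[[0, 0, 0, 0, 0, 0], [0, 0, 0, 0, 0, 0], [0, 0, 0, 0, 0, 0], [0, 0, 0, 0, 0, 0], [0, 0, 0, 0, 0, 0]]]' --gripper 34

```text
time_s: 12.65
ee_pos: [408.3, 275.0, 23.1]
eef_rot: [[0.207, 0.978, 0.0], [0.978, -0.207, 0.001], [0.001, 0.0, -1.0]]
ft_force: [0.5, -0.0, 5.2]
width: 43.0
```

```bash
python3 -c "
from h import *
go([409,274,230],-12)
go([500,-100,230],16)"
```

```text
go [409, 274, 230] -12 [-0.7, 0.9, -206.9] [0.0, -0.001, 0.001] dist 207
go [500, -100, 230] 16 [-347.7, 167.5, -207.1] [0.0, -0.001, -0.488] dist 438
```

Request:
play_rows --deltas '[[[0, 0, -8, 0, 0, 0], [0, 0, -30, 0, 0, 0], [0, 0, -70, 0, 0, 0], [0, 0, -110, 0, 0, 0], [-20, 5, -150, 0, 0, 0], [-50, 20, -190, 0, 0, -0.05], [-90, 40, -215, 0, 0, -0.1], [-130, 60, -225, 0, 0, -0.15], [-170, 80, -225, 0, 0, -0.209], [-205, 97, -225, 0, 0, -0.209], [-240, 112, -225, 0, 0, -0.209], [-240, 112, -225, 0, 0, -0.209]]]'

```text
time_s: 13.85
ee_pos: [468.2, 10.6, 248.0]
eef_rot: [[0.009, 1.0, 0.0], [1.0, -0.009, -0.003], [-0.003, 0.0, -1.0]]
ft_force: [-0.0, -0.8, 0.0]
width: 42.8
```

```bash
python3 -c "
from h import *
s=manip.read_state();print(s['ee_pos'],s['ft_force'],s['width'])
go([615,-139,250],0)"
```

```text
[468.20566916  10.57300477 247.96649602] [-0.01541041 -0.83546591  0.042714  ] 42.76626037936862
go [615, -139, 250] 0 [-148.2, 148.1, -1.5] [0.0, 0.003, -0.009] dist 210
```

Request:
play_rows --deltas '[[[-30, 30, -2, 0, 0, -0.009], [-65, 65, -2, 0, 0, -0.009], [-100, 100, -2, 0, 0, -0.009], [-130, 130, -2, 0, 0, -0.009], [-148, 148, -2, 0, 0.003, -0.009], [-148, 148, -2, 0, 0.003, -0.009], [-148, 148, -2, 0, 0.003, -0.009]]]'

```text
time_s: 14.55
ee_pos: [615.2, -130.5, 248.7]
eef_rot: [[-0.009, 1.0, -0.003], [1.0, 0.009, 0.003], [0.003, -0.003, -1.0]]
ft_force: [-0.6, 1.0, -0.1]
width: 43.4
```

```bash
python3 -c "
from h import *
c=snap('wrist','w5.png');np.save('w5.npy',c,allow_pickle=True)
s=manip.read_state();print(s['ee_pos'],s['width'],proj(c,[574,-139,138]))"
```

```text
[ 614.90963674 -129.66509691  248.8404977 ] 43.14350199502184 [271.06248517 158.14076086]
```

View pics/w5.png

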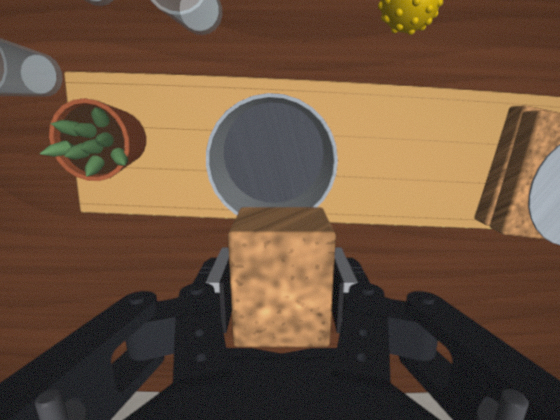

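The rim spans columns 206–338, which puts the canister centre near (272,160). That agrees with (574,-138.5). The block is held level.

```bash
python3 -c "
from h import *
c=np.load('w5.npy',allow_pickle=True).item()
print(onz(c,(272,160),138))
go([573,-138.5,150],0);go([573,-138.5,97],0)"
```

```text
[ 575.43997776 -138.26877238  138.        ]
go [573, -138.5, 150] 0 [-8.8, -41.7, 98.9] [-0.003, -0.004, 0.01] dist 108
go [573, -138.5, 97] 0 [-9.0, -41.6, 151.9] [-0.003, -0.004, 0.01] dist 158
```

Request:
play_rows --deltas '[[[-5, -21, 30, 0, 0, 0.005], [-9, -41.5, 60, -0.003, -0.004, 0.01], [-9, -41.5, 85, -0.003, -0.004, 0.01], [-9, -41.5, 85, -0.003, -0.004, 0.01], [-9, -41.5, 85, -0.003, -0.004, 0.01], [-9, -41.5, 85, -0.003, -0.004, 0.01], [-9, -41.5, 85, -0.003, -0.004, 0.01]]]'

```text
time_s: 15.3
ee_pos: [575.5, -140.2, 165.4]
eef_rot: [[0.0, 1.0, 0.004], [1.0, -0.0, -0.002], [-0.002, 0.004, -1.0]]
ft_force: [0.4, 0.2, -0.6]
width: 43.2
```

```bash
python3 -c "
from h import *
go([573,-138.5,97],0)
c=imaging.camera('top');c=imaging.camera('top')
go([573,-138.5,97],0)"
```

```text
go [573, -138.5, 97] 0 [1.9, -2.8, 68.4] [0.004, 0.002, -0.0] dist 68
go [573, -138.5, 97] 0 [2.1, -2.2, 67.9] [0.003, 0.002, -0.0] dist 68
```

Request:
play_rows --deltas '[[[2, -2.2, 10, 0.003, 0.002, 0], [2, -2.2, 22, 0.003, 0.002, 0], [2, -2.2, 35, 0.003, 0.002, 0], [2, -2.2, 47, 0.003, 0.002, 0], [2, -2.2, 56, 0.003, 0.002, 0], [2, -2.2, 62, 0.003, 0.002, 0], [2, -2.2, 66, 0.003, 0.002, 0], [2, -2.2, 68, 0.003, 0.002, 0], [2, -2.2, 68, 0.003, 0.002, 0], [2, -2.2, 68, 0.003, 0.002, 0]]]'

```text
time_s: 16.4
ee_pos: [571.9, -138.8, 99.3]
eef_rot: [[0.002, 1.0, -0.001], [1.0, -0.002, 0.001], [0.001, -0.001, -1.0]]
ft_force: [-7.9, 2.8, 27.7]
width: 42.7
```

Request:
play_rows --deltas '[[[0, 0, -1.5, 0, 0, 0], [0, 0, -1.5, 0, 0, 0], [0, 0, -1.5, 0, 0, 0]]]'

```text
time_s: 16.7
ee_pos: [571.9, -138.8, 99.4]
eef_rot: [[0.002, 1.0, -0.001], [1.0, -0.002, 0.001], [0.001, -0.001, -1.0]]
ft_force: [-5.9, 2.0, 17.6]
width: 43.0
```

```bash
python3 -c "
from h import *
c=snap('wrist','w6.png');s=manip.read_state();print(s['ee_pos'],s['ft_force'],s['wrist_torque'])
"
```

```text
[ 571.89281225 -138.75894365   99.44715172] [-5.61910543  1.9384019  16.9443366 ] [-0.13236382  1.04477213 -0.28688077]
```

View pics/w6.png

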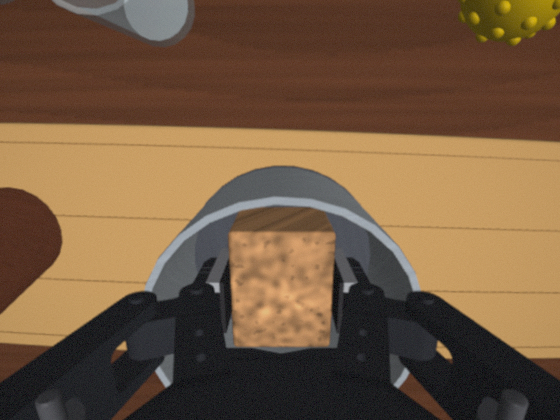

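The block is level inside the canister. I'll back off until the load is gone, then release.

Request:
play_rows --deltas '[[[0, 0, -1, 0, 0, 0], [0, 0, -2, 0, 0, 0], [0, 0, -2, 0, 0, 0]]]'

```text
time_s: 17.05
ee_pos: [572.1, -138.6, 99.8]
eef_rot: [[0.001, 1.0, -0.001], [1.0, -0.001, 0.0], [0.0, -0.001, -1.0]]
ft_force: [-2.2, 0.5, 6.1]
width: 42.9
```

Request:
play_rows --deltas '[[[0, 0, 0, 0, 0, 0], [0, 0, 0, 0, 0, 0], [0, 0, 0, 0, 0, 0], [0, 0, 0, 0, 0, 0]]]' --gripper 52

```text
time_s: 17.45
ee_pos: [573.6, -138.4, 100.3]
eef_rot: [[0.0, 1.0, 0.001], [1.0, -0.0, 0.0], [0.0, 0.001, -1.0]]
ft_force: [-1.4, 1.5, 7.4]
width: 52.0
```

Request:
play_rows --deltas '[[[0, 0, -10, 0, 0, 0], [0, 0, -30, 0, 0, 0], [0, 0, -60, 0, 0, 0], [0, 0, -100, 0, 0, 0], [0, 15, -140, 0, 0, 0], [0, 30, -140, 0, 0, 0], [0, 30, -140, 0, 0, 0], [0, 30, -140, 0, 0, 0], [0, 30, -140, 0, 0, 0]]]'

```text
time_s: 18.35
ee_pos: [600.9, -138.7, 238.2]
eef_rot: [[0.001, 1.0, -0.005], [1.0, -0.001, 0.001], [0.001, -0.005, -1.0]]
ft_force: [-0.0, 0.3, -1.0]
width: 51.7
```

```bash
python3 -c "
from h import *
c=snap('wrist','w7.png');np.save('w7.npy',c,allow_pickle=True);s=manip.read_state();print(s['ee_pos'],s['ft_force'])
"
```

```text
[ 600.99315593 -138.72314452  238.23752926] [-0.06800484  0.03887487 -0.25767351]
```

View pics/w7.png

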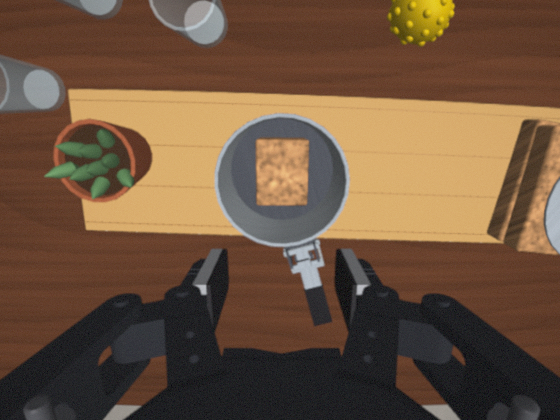

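The block lies flat in the canister, centred at (282,172), inside a rim centred at (282,180). The clamp is still open.

```bash
python3 -c "
from h import *
c=np.load('w7.npy',allow_pickle=True).item()
print('block',onz(c,(282.2,172),113),'rim',onz(c,(282,180),138))
go([395,-224,200],0);go([410,-224,240],0)"
```

```text
block [ 572.56944814 -138.34488552  113.        ] rim [ 574.75494851 -138.58177847  138.        ]
go [395, -224, 200] 0 [-85.6, -205.7, 39.1] [-0.004, -0.001, -0.001] dist 226
go [410, -224, 240] 0 [-85.5, -190.9, -1.0] [-0.004, -0.001, -0.001] dist 209
```

```bash
python3 -c "
from h import *
go([400,-235,220],30)"
```

```text
go [400, -235, 220] 30 [-96.5, -200.8, 19.1] [-0.004, -0.002, -0.525] dist 224
```

Request:
play_rows --deltas '[[[-20, -40, 0, 0, 0, -0.1], [-38, -80, 0, 0, 0, -0.2], [-57, -120, 0, 0, 0, -0.3], [-76, -160, 10, 0, 0, -0.4], [-96, -200, 19, 0, 0, -0.52], [-96, -200, 19, 0, 0, -0.525], [-96, -200, 19, -0.004, -0.002, -0.525], [-96, -200, 19, -0.004, -0.002, -0.525], [-96, -200, 19, -0.004, -0.002, -0.525]]]' --gripper 85

```text
time_s: 19.3
ee_pos: [403.4, -233.8, 220.6]
eef_rot: [[-0.502, 0.865, 0.003], [0.865, 0.502, -0.0], [-0.002, 0.003, -1.0]]
ft_force: [-0.4, -0.0, -0.1]
width: 85.3
```

```bash
python3 -c "
from h import *
c=snap('wrist','w8.png');np.save('w8.npy',c,allow_pickle=True);s=manip.read_state();print(s['ee_pos'],s['ft_force'],proj(c,[428,-223,85]),proj(c,[428,-223,0]))
"
```

```text
[ 403.35298847 -233.76658634  220.59270798] [ 0.52998037 -0.13191303  0.20036766] [278.32242439 229.12282204] [279.174909   204.60366028]
```

View pics/w8.png

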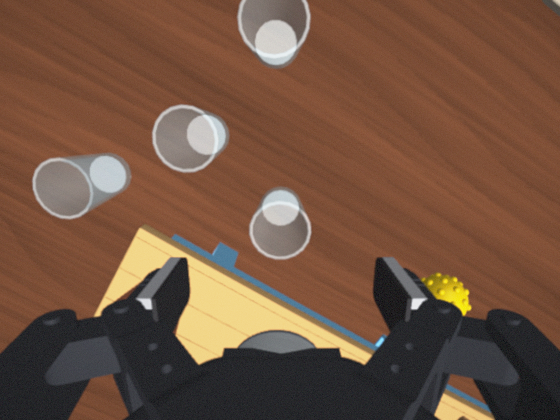

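The target glass has its rim at (280,230) and foot at (281,207), matching the predictions. Both jaw sides are clear.

```bash
python3 -c "
from h import *
c=np.load('w8.npy',allow_pickle=True).item()
r=onz(c,(280,230),85);print('rim',r,'foot',onz(c,(281,207.5),2))
go([r[0],r[1],62],30)"
```

```text
rim [ 427.96740873 -221.24974932   85.        ] foot [ 429.4907203  -219.65354537    2.        ]
go [np.float64(427.96740872609223), np.float64(-221.24974931759328), 62] 30 [-1.2, 27.2, 158.7] [0.003, 0.002, 0.002] dist 161
```

Request:
play_rows --deltas '[[[-1, 27.5, 25, 0.003, 0.002, 0], [-1, 27.5, 55, 0.003, 0.002, 0], [-1, 27.5, 85, 0.003, 0.002, 0], [-1, 27.5, 110, 0.003, 0.002, 0], [-1, 27.5, 130, 0.003, 0.002, 0], [-1, 27.5, 147, 0.003, 0.002, 0], [-1, 27.5, 158.5, 0.003, 0.002, 0], [-1, 27.5, 158.5, 0.003, 0.002, 0], [-1, 27.5, 158.5, 0.003, 0.002, 0]]]'

```text
time_s: 20.25
ee_pos: [427.4, -221.5, 62.3]
eef_rot: [[-0.501, 0.865, -0.001], [0.865, 0.501, -0.0], [0.0, -0.001, -1.0]]
ft_force: [-0.3, 0.3, -0.8]
width: 85.1
```

Request:
play_rows --deltas '[[[0, 0, 0, 0, 0, 0], [0, 0, 0, 0, 0, 0], [0, 0, 0, 0, 0, 0], [0, 0, 0, 0, 0, 0], [0, 0, 0, 0, 0, 0]]]' --gripper 45

```text
time_s: 20.75
ee_pos: [427.5, -221.9, 63.4]
eef_rot: [[-0.5, 0.866, 0.001], [0.866, 0.5, -0.001], [-0.001, 0.0, -1.0]]
ft_force: [-1.8, -0.2, 8.9]
width: 53.9
```

Request:
play_rows --deltas '[[[0, 0, -5, 0, 0, 0], [0, 0, -20, 0, 0, 0], [0, 0, -45, 0, 0, 0], [0, 0, -80, 0, 0, 0], [0, 0, -115, 0, 0, 0], [0, 0, -150, 0, 0, 0], [0, 0, -170, 0, 0, 0], [0, 0, -170, 0, 0, 0], [0, 0, -170, 0, 0, 0], [0, 0, -170, 0, 0, 0]]]'

```text
time_s: 21.75
ee_pos: [426.1, -221.2, 230.9]
eef_rot: [[-0.501, 0.866, -0.004], [0.866, 0.501, 0.001], [0.002, -0.003, -1.0]]
ft_force: [-0.3, 0.2, -1.7]
width: 53.9
```

```bash
python3 -c "
from h import *
s=manip.read_state();print(s['ee_pos'],s['ft_force'],s['width']);go([573,-138.3,232],30)
t=snap('wrist','w9.png');np.save('w9.npy',t,allow_pickle=True)"
```

```text
[ 426.06010669 -221.15439202  230.90864804] [-0.28185475  0.16793852 -1.70655641] 53.89863295717623
go [573, -138.3, 232] 30 [-1.8, 168.7, -1.5] [-0.003, -0.002, 0.001] dist 169
```

View pics/w9.png

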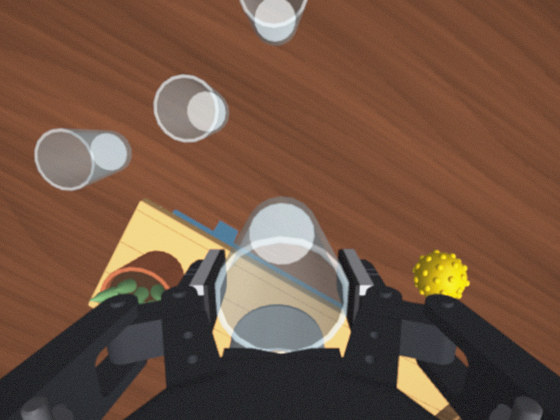

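The glass is held upright with its rim at (282,295), and width 53.9 fits the taper. Now to the canister.

```bash
python3 -c "
from h import *
c=np.load('w9.npy',allow_pickle=True).item()
print('rim',onz(c,(282,295),252.5),'foot',onz(c,(282,232),169))"
```

```text
rim [ 424.85581249 -221.4748793   252.5       ] foot [ 427.38616098 -219.62020739  169.        ]
```

Request:
play_rows --deltas '[[[0, 15, 0, 0, 0, 0], [0, 40, 0, 0, 0, 0], [-1, 70, 0, 0, 0, 0], [-1, 100, 0, 0, 0, 0], [-2, 130, 0, 0, 0, 0], [-2, 155, 0, 0, 0, 0], [-2, 169, 0, -0.003, -0.002, 0], [-2, 169, 0, -0.003, -0.002, 0], [-2, 169, 0, -0.003, -0.002, 0], [-2, 169, 0, -0.003, -0.002, 0]]]'

```text
time_s: 22.8
ee_pos: [573.0, -140.0, 231.7]
eef_rot: [[-0.499, 0.867, 0.001], [0.867, 0.499, -0.001], [-0.002, 0.0, -1.0]]
ft_force: [-0.2, 0.9, -1.9]
width: 54.0
```

```bash
python3 -c "
from h import *
go([573,-138.3,180],30)"
```

```text
go [573, -138.3, 180] 30 [1.6, 0.8, 51.7] [0.0, 0.002, -0.001] dist 52
```

Request:
play_rows --deltas '[[[1.5, 0.8, 10, 0, 0.002, 0], [1.5, 0.8, 22, 0, 0.002, 0], [1.5, 0.8, 34, 0, 0.002, 0], [1.5, 0.8, 43, 0, 0.002, 0], [1.5, 0.8, 48, 0, 0.002, 0], [1.5, 0.8, 51, 0, 0.002, 0], [1.5, 0.8, 51, 0, 0.002, 0], [1.5, 0.8, 51, 0, 0.002, 0]]]'

```text
time_s: 23.6
ee_pos: [574.8, -137.2, 181.2]
eef_rot: [[-0.5, 0.866, 0.002], [0.866, 0.5, 0.001], [-0.0, 0.002, -1.0]]
ft_force: [-0.1, -0.2, -1.7]
width: 53.9
```

Request:
play_rows --deltas '[[[0, 0, 1, 0, 0, 0], [0, 0, 2, 0, 0, 0], [0, 0, 3, 0, 0, 0], [0, 0, 3, 0, 0, 0], [0, 0, 3, 0, 0, 0]]]'

```text
time_s: 24.1
ee_pos: [574.5, -137.1, 178.0]
eef_rot: [[-0.501, 0.866, 0.002], [0.866, 0.501, 0.001], [0.0, 0.002, -1.0]]
ft_force: [0.0, 0.4, -1.5]
width: 53.8
```

Request:
play_rows --deltas '[[[0, -1, 0.5, 0, 0, 0], [0, -1, 1, 0, 0, 0], [0, -1, 1.5, 0, 0, 0], [0, -1, 2, 0, 0, 0], [0, -1, 2, 0, 0, 0]]]'

```text
time_s: 24.6
ee_pos: [573.8, -137.5, 176.5]
eef_rot: [[-0.501, 0.866, 0.002], [0.866, 0.501, 0.001], [-0.0, 0.002, -1.0]]
ft_force: [-1.1, 0.4, 3.0]
width: 53.8
```

Request:
play_rows --deltas '[[[0, 0, 0, 0, 0, 0], [0, 0, 0, 0, 0, 0], [0, 0, 0, 0, 0, 0], [0, 0, 0, 0, 0, 0], [0, 0, 0, 0, 0, 0]]]' --gripper 80

```text
time_s: 25.1
ee_pos: [573.6, -137.6, 175.8]
eef_rot: [[-0.501, 0.866, 0.001], [0.866, 0.501, 0.001], [0.0, 0.002, -1.0]]
ft_force: [-0.2, -0.4, 0.3]
width: 79.9
```

Request:
play_rows --deltas '[[[0, 0, -8, 0, 0, 0], [0, 0, -25, 0, 0, 0], [0, 0, -50, 0, 0, 0], [0, 0, -80, 0, 0, 0], [0, 0, -110, 0, 0, 0], [0, 15, -120, 0, 0, 0], [0, 30, -120, 0, 0, 0], [0, 30, -120, 0, 0, 0], [0, 30, -120, 0, 0, 0], [0, 30, -120, 0, 0, 0]]]'

```text
time_s: 26.1
ee_pos: [598.4, -123.5, 295.7]
eef_rot: [[-0.5, 0.866, 0.0], [0.866, 0.5, 0.001], [0.001, 0.0, -1.0]]
ft_force: [-0.4, -1.0, -1.2]
width: 79.8
```

```bash
python3 -c "
from h import *
c=snap('wrist','w10.png');np.save('w10.npy',c,allow_pickle=True);s=manip.read_state();print(s['ee_pos'],s['ft_force'],proj(c,[573.5,-138,198]),proj(c,[573.5,-138,113]))
go([425,-2,220],0)"
```

```text
[ 598.46441492 -123.48873963  295.7256047 ] [ 0.76319623 -0.41970092  0.5789389 ] [280.92232441 176.6093709 ] [281.0126037  161.89038215]
go [425, -2, 220] 0 [191.9, -89.6, 75.8] [0.0, -0.001, 0.523] dist 225
```

View pics/w10.png

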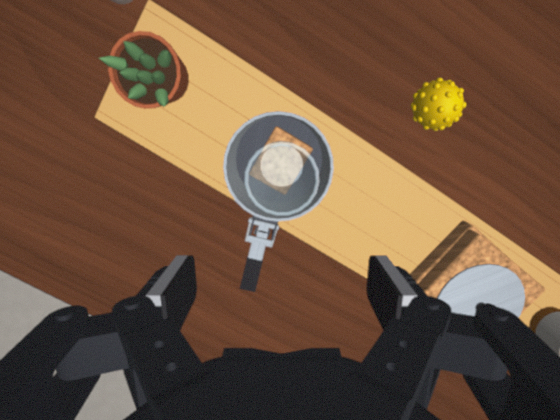

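The glass stands upright on the block: rim (282,178), foot (281,165), both within 2 px of prediction. The last item is the ball, which I'll locate by its yellow mask from close by.

Request:
play_rows --deltas '[[[30, -10, 0, 0, 0, 0.1], [65, -25, 0, 0, 0, 0.2], [100, -45, 10, 0, 0, 0.3], [140, -65, 30, 0, 0, 0.4], [175, -85, 60, 0, 0, 0.523], [192, -105, 76, 0, 0, 0.523], [192, -105, 76, 0, 0, 0.523], [192, -105, 76, 0, 0, 0.523], [192, -105, 76, 0, 0, 0.523]]]' --gripper 85

```text
time_s: 27.05
ee_pos: [414.3, -9.5, 220.6]
eef_rot: [[-0.0, 1.0, 0.004], [1.0, 0.0, 0.001], [0.001, 0.004, -1.0]]
ft_force: [0.1, -0.7, 0.5]
width: 85.1
```

```bash
python3 -c "
from h import *
def ball(c,z):
    h=cv2.cvtColor(c['pixels'],cv2.COLOR_RGB2HSV);m=cv2.inRange(h,(24,170,90),(34,255,255))
    m=cv2.morphologyEx(m,cv2.MORPH_CLOSE,np.ones((5,5)))
    k=max(cv2.findContours(m,0,1)[0],key=cv2.contourArea);(x,y),r=cv2.minEnclosingCircle(k);print('px',x,y,r,cv2.boundingRect(k));return onz(c,(x,y),z)
print('w10',ball(np.load('w10.npy',allow_pickle=True).item(),32))
c=snap('wrist','w11.png');s=manip.read_state();print(s['ee_pos'],s['ft_force'])
b=ball(c,32);print(b);go([b[0],b[1],21],0)"
```

```text
px 438.0 104.0 28.653196334838867 (411, 78, 55, 52)
w10 [424.66313271  -1.85691986  32.        ]
[414.31987332  -9.51133685 220.52228117] [-0.82802964  0.13268553  0.6893447 ]
px 289.15008544921875 197.02561950683594 29.30351448059082 (261, 168, 58, 58)
[424.43810894  -1.59464725  32.        ]
go [np.float64(424.4381089416951), np.float64(-1.5946472503658669), 21] 0 [7.7, 9.2, 199.6] [0.004, -0.001, 0.0] dist 200
```

Request:
play_rows --deltas '[[[7.5, 9.5, 30, 0.004, 0, 0], [7.5, 9.5, 65, 0.004, 0, 0], [7.5, 9.5, 100, 0.004, 0, 0], [7.5, 9.5, 135, 0.004, 0, 0], [7.5, 9.5, 165, 0.004, 0, 0], [7.5, 9.5, 187, 0.004, 0, 0], [7.5, 9.5, 199, 0.004, 0, 0], [7.5, 9.5, 199, 0.004, 0, 0], [7.5, 9.5, 199, 0.004, 0, 0]]]'

```text
time_s: 28.0
ee_pos: [425.4, -1.9, 21.6]
eef_rot: [[-0.007, 1.0, -0.006], [1.0, 0.007, -0.001], [-0.001, -0.006, -1.0]]
ft_force: [1.8, 2.7, 0.3]
width: 84.9
```

Request:
play_rows --deltas '[[[0, 0, 0, 0, 0, 0], [0, 0, 0, 0, 0, 0], [0, 0, 0, 0, 0, 0], [0, 0, 0, 0, 0, 0], [0, 0, 0, 0, 0, 0]]]' --gripper 50

```text
time_s: 28.5
ee_pos: [425.1, -1.2, 23.5]
eef_rot: [[0.001, 1.0, -0.003], [1.0, -0.001, 0.002], [0.002, -0.003, -1.0]]
ft_force: [0.6, 0.7, 5.7]
width: 57.2
```

Request:
play_rows --deltas '[[[0, 0, -5, 0, 0, 0], [0, 0, -20, 0, 0, 0], [0, 0, -50, 0, 0, 0], [0, 0, -90, 0, 0, 0], [0, 0, -130, 0, 0, 0], [0, 0, -170, 0, 0, 0], [0, 0, -210, 0, 0, 0], [0, 0, -235, 0, 0, 0], [0, 0, -235, 0, 0, 0], [0, 0, -235, 0, 0, 0], [0, 0, -235, 0, 0, 0]]]'

```text
time_s: 29.6
ee_pos: [424.3, -1.1, 256.6]
eef_rot: [[-0.001, 1.0, -0.009], [1.0, 0.001, 0.001], [0.001, -0.009, -1.0]]
ft_force: [0.2, -0.5, -1.1]
width: 57.7
```

```bash
python3 -c "
from h import *
s=manip.read_state();print(s['ee_pos'],s['ft_force'],s['width'])
c=snap('wrist','w12.png');z=s['ee_pos'][2]+11
h=cv2.cvtColor(c['pixels'],cv2.COLOR_RGB2HSV);m=cv2.inRange(h,(24,170,90),(34,255,255))
k=max(cv2.findContours(m,0,1)[0],key=cv2.contourArea);q,r=cv2.minEnclosingCircle(k);print(q,r,cv2.boundingRect(k),onz(c,q,z),[proj(c,s['ee_pos']+np.array([0,0,d])) for d in(5,11)])
w=np.load('w10.npy',allow_pickle=True).item();print('rim',onz(w,(282,178.5),198))
go([573.5,-138,255],0)"
```

```text
[424.25303222  -1.10994477 256.61818841] [ 0.17261729 -0.48240302 -1.08523771] 57.67566023220758
(280.5502014160156, 280.86083984375) 72.27639770507812 (213, 212, 138, 142) [422.62414031  -1.9909053  267.61818841] [array([282.48702315, 277.69228543]), array([282.55369336, 284.18583377])]
rim [ 574.3398624  -136.58450437  198.        ]
go [573.5, -138, 255] 0 [-136.8, 149.1, 0.1] [-0.009, -0.001, 0.001] dist 202
```

Request:
play_rows --deltas '[[[-15, 17, 0, 0, 0, 0], [-40, 44, 0, 0, 0, 0], [-70, 77, 0, 0, 0, 0], [-100, 110, 0, 0, 0, 0], [-122, 134, 0, 0, 0, 0], [-136, 149, 0, 0, 0, 0], [-136, 150, 0, -0.009, 0, 0], [-136, 150, 0, -0.009, 0, 0], [-136, 150, 0, -0.009, 0, 0], [-136, 150, 0, -0.009, 0, 0]]]'

```text
time_s: 30.65
ee_pos: [574.9, -136.2, 256.3]
eef_rot: [[-0.002, 1.0, 0.002], [1.0, 0.002, 0.002], [0.002, 0.002, -1.0]]
ft_force: [-0.6, -0.1, -0.9]
width: 57.6
```

```bash
python3 -c "
from h import *
go([574.5,-137.3,218],0)"
```

```text
go [574.5, -137.3, 218] 0 [-1.2, -0.5, 38.3] [0.002, -0.002, 0.002] dist 38
```

Request:
play_rows --deltas '[[[-1, -0.5, 10, 0, 0, 0], [-1, -0.5, 20, 0, 0, 0], [-1, -0.5, 30, 0, 0, 0], [-1, -0.5, 36, 0, 0, 0], [-1, -0.5, 39, 0, 0, 0], [-1, -0.5, 41, 0, 0, 0], [-1, -0.5, 43, 0, 0, 0], [-1, -0.5, 43, 0, 0, 0]]]'

```text
time_s: 31.45
ee_pos: [575.2, -138.3, 213.6]
eef_rot: [[-0.001, 1.0, 0.003], [1.0, 0.001, 0.001], [0.001, 0.003, -1.0]]
ft_force: [-0.0, 0.4, -0.2]
width: 57.4
```

Request:
play_rows --deltas '[[[0, 0, 0.7, 0, 0, 0], [0, 0, 1.4, 0, 0, 0], [0, 0, 2, 0, 0, 0], [0, 0, 2, 0, 0, 0]]]'

```text
time_s: 31.85
ee_pos: [575.4, -138.4, 211.9]
eef_rot: [[-0.001, 1.0, 0.004], [1.0, 0.001, 0.001], [0.001, 0.004, -1.0]]
ft_force: [-0.6, 0.2, -0.4]
width: 57.7
```

Request:
play_rows --deltas '[[[0, -0.8, 0.7, 0, 0, 0], [0, -0.8, 1.4, 0, 0, 0], [0, -0.8, 2, 0, 0, 0], [0, -0.8, 2, 0, 0, 0]]]'

```text
time_s: 32.25
ee_pos: [575.5, -139.4, 211.2]
eef_rot: [[-0.001, 1.0, 0.006], [1.0, 0.001, -0.0], [-0.0, 0.006, -1.0]]
ft_force: [-0.8, 0.7, 8.5]
width: 57.6
```

Request:
play_rows --deltas '[[[0, 0, -0.7, 0, 0, 0], [0, 0, -0.7, 0, 0, 0], [0, 0, -0.7, 0, 0, 0]]]'

```text
time_s: 32.55
ee_pos: [575.2, -138.9, 211.4]
eef_rot: [[-0.001, 1.0, 0.005], [1.0, 0.001, 0.0], [0.0, 0.005, -1.0]]
ft_force: [0.8, -0.3, 7.0]
width: 57.5
```

Request:
play_rows --deltas '[[[0, 0, 0, 0, 0, 0], [0, 0, 0, 0, 0, 0], [0, 0, 0, 0, 0, 0], [0, 0, 0, 0, 0, 0], [0, 0, 0, 0, 0, 0], [0, 0, 0, 0, 0, 0]]]' --gripper 85

```text
time_s: 33.15
ee_pos: [574.3, -138.2, 210.2]
eef_rot: [[-0.001, 1.0, 0.003], [1.0, 0.001, 0.001], [0.001, 0.003, -1.0]]
ft_force: [-0.6, 0.5, -0.3]
width: 85.0
```

Request:
play_rows --deltas '[[[0, 0, -5, 0, 0, 0], [0, 0, -15, 0, 0, 0], [0, 0, -35, 0, 0, 0], [0, 0, -65, 0, 0, 0], [0, 0, -100, 0, 0, 0], [0, 20, -110, 0, 0, 0], [0, 40, -110, 0, 0, 0], [0, 40, -110, 0, 0, 0], [0, 40, -110, 0, 0, 0]]]'

```text
time_s: 34.05
ee_pos: [613.5, -138.6, 320.6]
eef_rot: [[-0.001, 1.0, 0.002], [1.0, 0.001, 0.001], [0.001, 0.002, -1.0]]
ft_force: [-0.5, -0.4, -0.3]
width: 85.3
```

```bash
python3 -c "
from h import *
c=snap('wrist');s=snap('scene');t=snap('top');st=manip.read_state();print(st['ee_pos'],st['ft_force'],st['width'])
bgr=lambda c:cv2.cvtColor(c['pixels'],cv2.COLOR_RGB2BGR)
f=np.zeros((600,800,3),np.uint8)
f[:300,:400]=cv2.resize(bgr(c),(400,300));f[:300,400:]=cv2.resize(bgr(t)[100:250,130:430],(400,300)[:2])
f[300:,:400]=cv2.resize(bgr(s)[160:310,200:400],(400,300));f[300:,400:]=cv2.resize(bgr(s)[190:280,240:360],(400,300),interpolation=2)
cv2.imwrite('pics/fin.png',f)
h=cv2.cvtColor(c['pixels'],cv2.COLOR_RGB2HSV);m=cv2.inRange(h,(24,170,90),(34,255,255))
k=max(cv2.findContours(m,0,1)[0],key=cv2.contourArea);q,r=cv2.minEnclosingCircle(k);print(q,r,onz(c,q,217))"
```

```text
[ 613.02065693 -138.64237772  320.48958694] [ 0.46193017 -0.78634502  0.44955424] 85.14145363215154
(282.5439453125, 161.44261169433594) 41.81189727783203 [ 574.40120571 -138.14859112  217.        ]
```

View pics/fin.png

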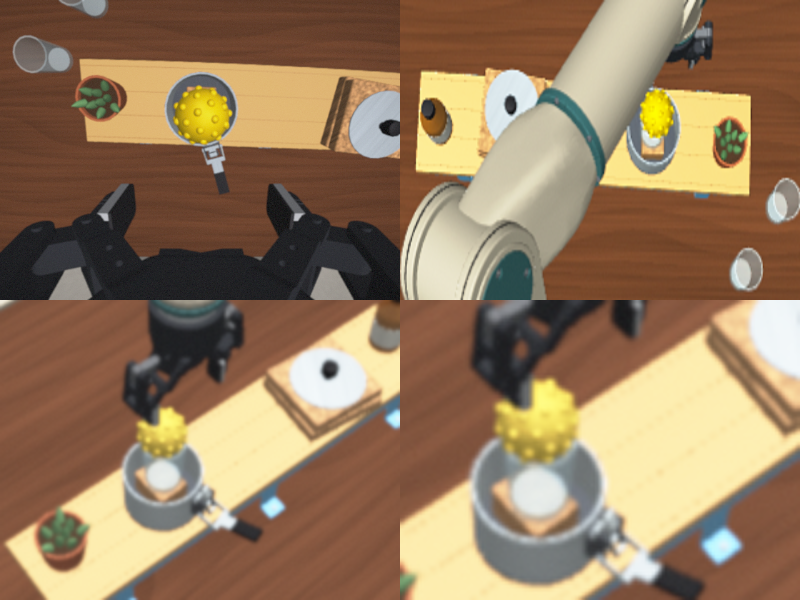

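The final views show the ball seated in the upright glass on the block, the clamp open, and the lid flat with its knob up on the stack. The ball's position (574.4, -138.1) and apparent size match a seated height of about 217 mm. The pot and bottle haven't moved.

```bash
python3 -c "
from station import manip
print(manip.hand_in())"
```

```text
the job is handed in; nothing more can be done
None
```

The job is done and handed in at about 34 s, well under the 112 s limit. I threw the clamp open and laid the lid flat, knob up, in the middle of the cork stack. The small cork block, the leftmost glass and the yellow ball then went into the canister in that order.

**Last checks that agreed:**
- **Ball:** it measured at (574.4, -138.1), within about 2 mm of both the canister axis and the glass rim. Its apparent size fits a centre height of about 217 mm, which is the seated height.
- **Other things:** the glass stands upright on the block, the clamp is open, and the pot and bottle look unmoved. The gripper was clear of everything.

**What disagreed or was less certain:**
- **Block:** while I lowered it, contact came about 3 mm higher than expected, with up to 28 N at the wrist. I eased off before letting go, and a later picture showed the block flat and about 2 mm off centre. I did not find the cause.
- **Lid:** the three estimates of the stack's centre differed by 3–5 mm. I placed the lid near their mean and checked it only by eye in the final pictures.
- **Pictures:** I viewed 15, one over the budget of 14.

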